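Make up two fixture kits on the welding table

ROBOT

A 6-joint arm with a two-finger parallel gripper is mounted at the origin on the work surface. World frame = base frame: x ahead of the robot, y to its left, z up, the work surface at z = 0. Lengths are in m, angles in rad, forces in N, time in s.
With the tool pointing down it reaches from about 0.325 to 0.875 m from the base axis. Payload 4.4 kg.
Tool frame: the origin (TCP) lies at the centre of the arm's flange, where the gripper is bolted on; the fingertips stand 173 mm ahead of it and the grasp point (between the pads) lies 155 mm ahead of it; z points along the fingers, y is the line along which they close (so a half turn about z gives the same grasp; the last joint's range is limited). The gripper opens to 85 mm and grips with 20 to 120 N. Pads are 22 mm wide; open, the fingers measure 114 mm over their backs; the gripper's body (76 mm by 85 mm) begins 54 mm behind the grasp point. The pads swing forward as they close: fully open they stand 13 mm farther back than shut.
Start: joints at [0.981, 0.207, 1.542, -0, 1.393, -0.15], TCP at [0.245, 0.52, 0.405] pointing down, gripper open.
Joint ranges: [-2.73, 2.73], [-0.86, 2.22], [0.23, 2.46], [-1.11, 4.25], [0.08, 2.63], [-2.82, 2.82]. Speed limits (rad/s): [2.79, 2.79, 3.14, 3.14, 3.14, 3.14].

INTERFACE

Orientations are given as a rotation vector (axis times angle).
In Python, from bench import env gives the robot as it stands.
- The arm moves only by the tool apply_moves, never from a script. Its argument "moves" is one flat list of numbers, 7 for each row, row after row: the closure, from -1 (fully open) to 1 (shut), so that 0 is half open, then the shift along the world's x, y, z in cm, then the turn, a rotation vector about the world's x, y, z in degrees. In form: [hand, dx, dy, dz, ax, ay, az, hand, dx, dy, dz, ax, ay, az, ...]. A call has 1 to 20 rows; each row is the pose to reach, as a shift and turn from the pose commanded when the call began; what a row does not reach only later rows make up. A row lasts 1/12 s, in which the tool goes at most 41.7 mm and 7.16 degrees, less where a joint would pass 70% of its speed; a pose out of reach is approached as far as the arm can. A call with a gripper value outside its range is refused whole. The fingers move at their own pace and stop on an object; the grip force is fixed at half the most. Time passes only in rows, so rows that repeat a pose let the fingers close. It gives the time, the measured TCP pose, the force, the opening and the grip force at its end, in the units of the state.
- env.observe(): the state, without advancing time (a new reading comes with each control period).
- env.read_camera(name): name is "side" or "top" or "wrist"; returns a dict with "frame" (480x640x3 uint8, blue, green, red), "camera_matrix" (3x3 intrinsics, pixels), "dist_coeffs" ([k1, k2, p1, p2, k3] as OpenCV has them; the pictures are not rectified), "view" (4x4, takes a point from world to camera coordinates). Camera axes: x right, y up, looking along -z (the intrinsics and any distortion apply to the point x, -y, -z); pixel columns grow to the right and rows downward; lengths in m; the calibration is good to about 2 mm. A picture is of the moment at which its call begins. There is no depth.
- env.sign_off(): hands the job in; it is judged then, once.
Trained networks look in the newest picture that a camera, given by its name, has taken for a name from the list of things; names that differ only in an ending like _2 or _b are one class to them, and where a whole thing is asked for, a point or a joint stands for the part that bears it (a point fixed in the world has none). Each returns a list of dicts, best first, with "score" (0 to 1); they miss things now and then, are a little off and sometimes report something else, mostly with a low value. They report only what shows in the picture. A call takes as long as a camera call. They do not tell look-alikes from the thing itself.
- env.search_frame(camera, name): "location" ([row, column] in pixels, amid what is visible of it).
The state is a dict: "t": time; "qpos": joint angles; "qvel": joint speeds; "effort": joint torques, N m; "eef_pos": TCP position; "orientation": TCP orientation; "contact_force": force on the tool from outside, world axes, zero at the start; "ft_torque": the same for the moment, N m; "opening": finger opening in m; "finger_force": force on a finger pad.
Only numpy, scipy, OpenCV 4.12 (cv2) and the standard library are available. Lean on these libraries where they do the work, as an engineer would, in place of code of your own. Each camera call takes 0.05 s, during which the arm holds its last target. There are 200 camera calls.

TASK

Make up the two fixture kits from the loose stock in the middle of the table. In the tray with three compartments, counting from its handle, put the V-block, then the knob-topped pin, then the collar; in the tray with two compartments put the stop angle next to the handle and the hex bolt in the other. Stand each thing upright on the tray's floor in the middle of its compartment, the way up it stands now, and leave the plain block, the small vise and the mug where they are.

Things in the scene. Friction and masses are not known exactly. Their poses are not given: they have to be found in the camera images.
- vblock: Steel V-block, 60 mm long (its x), 44 mm wide (y), 40 mm high, with a V groove 28 mm wide and 14 mm deep along x in its top. 0.4 kg. Origin: centre of its underside; z up.
- pin: Steel locating pin with a black cylindrical knob on top, standing on its foot: foot disc 40 mm in diameter and 8 mm high, stem 22 mm in diameter, knob 32 mm in diameter from 42 to 64 mm height (the top). 0.2 kg. Origin: centre of the underside of the foot; z up, along the pin.
- collar: Plain steel collar (thick ring) lying flat: outside diameter 48 mm, hole 28 mm, 30 mm high. 0.2 kg. Origin: centre of its underside; z up, along the hole.
- angle: Steel stop angle: a flat foot 56 mm (x) by 46 mm (y) and 10 mm thick, with an upright plate 56 mm long (x) and 12 mm thick standing along the foot's -y edge (the plate's middle is at y = -17 mm), its top 52 mm over the underside. 0.3 kg. Origin: centre of the foot's underside; z up.
- bolt: Steel hex bolt standing on its head: hexagonal head 40 mm across flats and 14 mm high, round shank 24 mm in diameter pointing up from the head to 48 mm height. 0.25 kg. Origin: centre of the head's underside; z up, along the shank.
- tray_long: Wooden kit tray (pale floor) fixed to the table, 3 compartments in a row, 238 mm (x) by 88 mm (y); floor 4 mm thick, walls and dividers 4 mm thick, 12 mm high over the table. Compartments 74 mm (x) by 80 mm (y) inside, centres at y = 0, x = -78, 0 and +78 mm (counted from the handle). Steel loop handle on the -x end (nearer the robot), 32 mm out, 11 mm high. Origin: centre of the underside; z up.
- tray_short: Wooden kit tray (pale floor) fixed to the table, 2 compartments in a row, 160 mm (x) by 88 mm (y); floor 4 mm thick, walls and dividers 4 mm thick, 12 mm high over the table. Compartments 74 mm (x) by 80 mm (y) inside, centres at y = 0, x = -39 and +39 mm (counted from the handle). Steel loop handle on the -x end (nearer the robot), 32 mm out, 11 mm high. Origin: centre of the underside; z up.
- spare_block: Bystander among the stock, not wanted in a kit: plain rectangular steel block without a groove, 70 mm (x) by 26 mm (y), 34 mm high, loose, 0.4 kg. Origin: centre of its underside. Leave it where it is.
- vise: Bystander: small steel vise on a black base plate 90 mm (x) by 120 mm (y), 52 mm high over all, loose, 1.2 kg, beyond a tray. Origin: centre of its underside. Leave it where it is.
- mug: Bystander: white ceramic mug, 80 mm in diameter, 90 mm high, handle at its +y side, loose. Origin: centre of its underside. Leave it where it is.
Mind the look-alikes: they are no part of the job. What is shaped like the collar but blue or purple is not meant.

How it is judged:
At the end, for the whole second after the job is handed in: Each of the five things is in its named compartment, its centre within 15 mm of the compartment's centre along and across the tray, resting on the tray floor (within 4 mm), upright within 0.1 rad, released and at rest; plain block, vise and mug not moved over 15 mm (x of vblock in the frame of tray_long between -0.093 and -0.063 m and y of vblock in the frame of tray_long between -0.015 and 0.015 m and z of vblock in the frame of tray_long between 0.001 and 0.008 m and angle between each of vblock, pin, collar, angle, bolt's own z axis and vertical below 0.1 rad and linear speed of each of vblock, pin, collar, angle, bolt below 0.02 m/s and angular speed of each of vblock, pin, collar, angle, bolt below 0.3 rad/s and x of pin in the frame of tray_long between -0.015 and 0.015 m and y of pin in the frame of tray_long between -0.015 and 0.015 m and z of pin in the frame of tray_long between 0.001 and 0.008 m and x of collar in the frame of tray_long between 0.063 and 0.093 m and y of collar in the frame of tray_long between -0.015 and 0.015 m and z of collar in the frame of tray_long between 0.001 and 0.008 m and x of angle in the frame of tray_short between -0.054 and -0.024 m and y of angle in the frame of tray_short between -0.015 and 0.015 m and z of angle in the frame of tray_short between 0.001 and 0.008 m and x of bolt in the frame of tray_short between 0.024 and 0.054 m and y of bolt in the frame of tray_short between -0.015 and 0.015 m and z of bolt in the frame of tray_short between 0.001 and 0.008 m); the robot touches nothing.
It fails at once if the plain block is moved by more than 15 mm or tipped over (distance of spare_block from where it was at the start of the episode above 0.015 m or angle between spare_block's own z axis and vertical above 0.3 rad).
It fails at once if the vise is moved by more than 15 mm or tipped over (distance of vise from where it was at the start of the episode above 0.015 m or angle between vise's own z axis and vertical above 0.3 rad).
It fails at once if the mug is moved by more than 15 mm or tipped over (distance of mug from where it was at the start of the episode above 0.015 m or angle between mug's own z axis and vertical above 0.3 rad).
It also fails if it takes over 123 s, if anything falls off the work surface, if the arm or the gripper's body presses on something with over 40 N, if the wrist force passes 120 N, or if a joint passes its speed limit or range.

## Working session

There is one attempt and no reset: what is moved stays moved. The work goes in short steps, Python scripts to look and compute and a tool call to move; the robot and the scene stay as the last step left them, time stands still between calls to the robot, and variables do not carry over. Pictures are saved under pics/ and viewed, at most 14 in all, crops included, and the job is handed in when it is done.

Besides the shell and the picture viewer there is one more tool, called by a JSON object that holds its "name" and its "arguments". apply_moves: Moves the arm, as the interface text tells. Its arguments: {"type":"object","properties":{"moves":{"type":"array"}},"required":["moves"]}

```bash
mkdir -p pics; ls
cat > h.py <<'E'
import numpy as np, cv2, json
from bench import env
def snap(n,f):
    c=env.read_camera(n); cv2.imwrite('pics/'+f,c['frame']); return c
def ray(c,px):
    # px: (col,row) -> origin, dir in world
    K=np.array(c['camera_matrix']);d=np.array(c['dist_coeffs'])
    u=cv2.undistortPoints(np.array([[px]],float),K,d)[0,0]
    V=np.array(c['view']);R=V[:3,:3];t=V[:3,3]
    return -R.T@t, R.T@np.array([u[0],-u[1],-1.])
def at(c,px,z):
    o,d=ray(c,px); return (o+d*(z-o[2])/d[2]).round(4)
def proj(c,P):
    P=np.atleast_2d(P).astype(float);V=np.array(c['view']);q=P@V[:3,:3].T+V[:3,3]
    q=q*[1,-1,-1]
    return cv2.projectPoints(q,np.zeros(3),np.zeros(3),np.array(c['camera_matrix']),np.array(c['dist_coeffs']))[0][:,0]
E
python3 - <<'E'
from h import *
s=env.observe();print({k:np.round(v,3).tolist() for k,v in s.items()})
for n in ['top','side','wrist']:
    c=snap(n,n+'0.png')
    V=np.array(c['view']);print(n,(-V[:3,:3].T@V[:3,3]).round(3),np.array(c['camera_matrix'])[0,0],V[:3,:3].round(2).tolist())
    for o in ['vblock','pin','collar','angle','bolt','tray_long','tray_short','spare_block','vise','mug']:
        print(o,[(np.round(r['location']).astype(int).tolist(),round(r['score'],2)) for r in env.search_frame(n,o)][:3])
E
```

```text
pics
{'t': 0.0, 'qpos': [0.98, 0.207, 1.543, -0.0, 1.393, -0.151], 'qvel': [-0.001, -0.0, -0.0, -0.0, -0.001, 0.001], 'effort': [-0.0, -38.303, -29.16, -0.0, 0.011, -0.0], 'eef_pos': [0.245, 0.52, 0.403], 'orientation': [-0.685, -3.065, 0.003], 'contact_force': [-0.632, -0.089, -0.051], 'ft_torque': [0.023, -0.031, -0.036], 'finger_force': 0.0, 'opening': 0.086}
top [0.5   0.004 1.086] 513.6949303663823 [[-0.01, -1.0, 0.02], [1.0, -0.0, 0.09], [-0.09, 0.02, 1.0]]
vblock [([246, 275], 0.81), ([289, 458], 0.29)]
pin [([252, 345], 0.77)]
collar [([148, 317], 0.92), ([149, 362], 0.73), ([193, 353], 0.57)]
angle [([306, 274], 0.56)]
bolt [([308, 344], 0.87), ([288, 457], 0.55)]
tray_long [([277, 162], 0.97), ([246, 278], 0.36)]
tray_short [([287, 459], 0.7)]
spare_block [([308, 346], 0.7), ([190, 269], 0.67)]
vise [([167, 433], 0.98)]
mug [([169, 188], 0.71)]
side [0.328 0.608 0.534] 442.1869208018428 [[-0.9, -0.43, 0.02], [0.27, -0.53, 0.81], [-0.33, 0.74, 0.59]]
vblock [([280, 317], 0.65)]
pin [([235, 358], 0.68)]
collar [([221, 310], 0.61), ([206, 266], 0.59), ([224, 249], 0.56)]
angle [([303, 386], 0.6)]
bolt [([258, 414], 0.93)]
tray_long [([410, 287], 0.56), ([221, 307], 0.48)]
tray_short [([201, 425], 0.95)]
spare_block [([261, 254], 0.82)]
vise [([184, 321], 0.6)]
mug [([307, 176], 0.74)]
wrist [0.175 0.553 0.373] 334.26474351534904 [[0.43, 0.9, 0.0], [-0.86, 0.41, -0.31], [-0.28, 0.13, 0.95]]
vblock []
pin []
collar []
angle [([463, 117], 0.8)]
bolt []
tray_long [([394, 240], 0.74)]
tray_short []
spare_block []
vise []
mug []
```

View pics/top0.png

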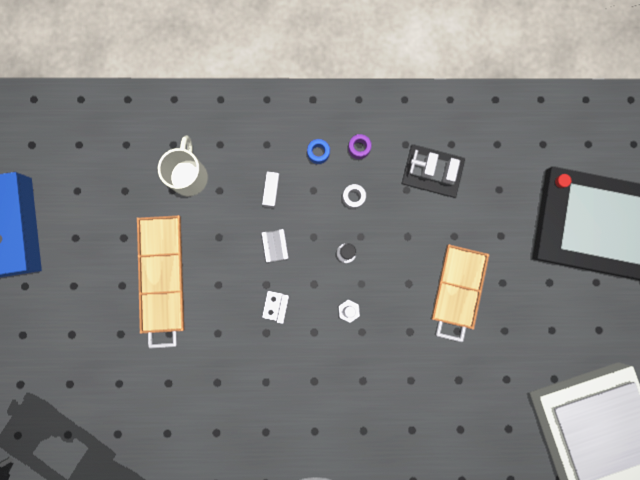

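View pics/side0.png

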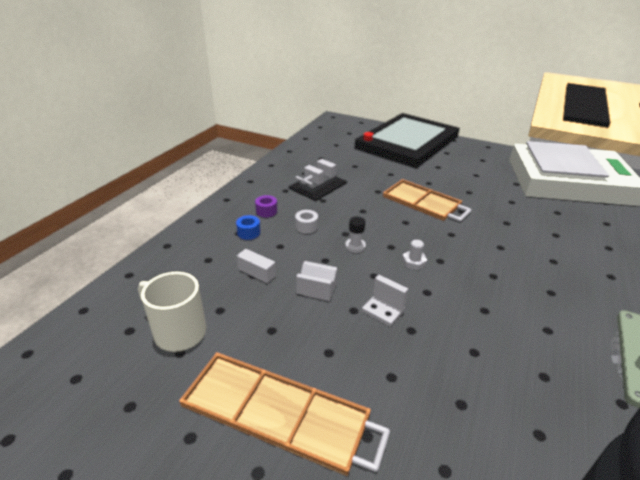

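Run:
```python
import cv2
im=cv2.imread('pics/top0.png')[120:350,90:520]
cv2.imwrite('pics/topc.png',cv2.resize(im[0:230,140:300],None,fx=4,fy=4,interpolation=cv2.INTER_CUBIC)[:600*2,:][0:920])
im=cv2.imread('pics/top0.png')[125:335,240:385]
a=cv2.resize(im,None,fx=2.8,fy=2.8,interpolation=cv2.INTER_CUBIC); cv2.imwrite('pics/topc.png',a);print(a.shape)
```

```text
(588, 406, 3)
```

View pics/topc.png

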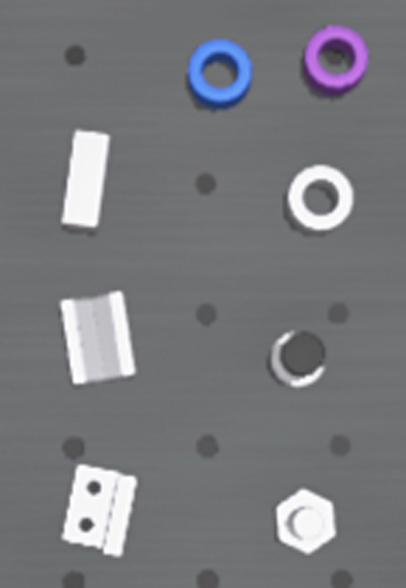

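The top view shows clear layout: V-block (275,246), pin (346,252), collar white (354,195), angle (275,307), bolt (349,311), trays at (161,275) and (461,287), spare block (270,189). The blue and purple rings are look-alikes. Next I fit model silhouettes.

```bash
cat > fit.py <<'E'
from h import *
from scipy.optimize import minimize
def box(x0,x1,y0,y1,z0,z1): return np.array([[x,y,z] for x in(x0,x1) for y in(y0,y1) for z in(z0,z1)])/1000
def cyl(r,z0,z1,n=32,a0=0): return np.array([[r*np.cos(a),r*np.sin(a),z] for a in np.arange(n)*2*np.pi/n+a0 for z in(z0,z1)])/1000
M={'vblock':[box(-30,30,-22,22,0,40)],'angle':[box(-28,28,-23,23,0,10),box(-28,28,-23,-11,0,52)],
'bolt':[cyl(20/np.cos(np.pi/6),0,14,6),cyl(12,14,48)],'collar':[cyl(24,0,30)],'pin':[cyl(20,0,8),cyl(11,8,42),cyl(16,42,64)],
'spare_block':[box(-35,35,-13,13,0,34)],'tray_long':[box(-119,119,-44,44,0,12)],'tray_short':[box(-80,80,-44,44,0,12)]}
S=4
def sil(c,parts,p,shape):
    m=np.zeros(shape,np.uint8);co,si=np.cos(p[2]),np.sin(p[2]);z=p[3] if len(p)>3 else 0
    for P in parts:
        W=np.c_[P[:,0]*co-P[:,1]*si+p[0],P[:,0]*si+P[:,1]*co+p[1],P[:,2]+z]
        q=proj(c,W)*S+(S-1)/2
        cv2.fillConvexPoly(m,cv2.convexHull(np.round(q*16).astype(np.int32)),1,shift=4)
    return m
def fit(c,mask,parts,p0,w=True):
    big=cv2.resize(mask.astype(np.float32),None,fx=S,fy=S,interpolation=cv2.INTER_LINEAR)>.5
    k=np.array([.01,.01,.2])
    f=lambda v:(lambda m:1-(m&big).sum()/max(1,(m|big).sum()))(sil(c,parts,np.r_[np.array(p0[:3])+v*k,p0[3:]],big.shape)>0)
    r=min((minimize(f,[0,0,a],method='Nelder-Mead',options=dict(initial_simplex=np.array([[0,0,a],[1,0,a],[0,1,a],[0,0,a+1]]),xatol=.005,fatol=1e-4)) for a in (-1.5,0,1.5)),key=lambda r:r.fun)
    return np.array(p0[:3])+r.x*k, r.fun
E
cat > m1.py <<'E'
from fit import *
for cam in ['top','side']:
    c=env.read_camera(cam);f=c['frame'].astype(int);g=f.mean(2);hsv=cv2.cvtColor(c['frame'],cv2.COLOR_BGR2HSV)
    med=cv2.medianBlur(g.astype(np.uint8),101).astype(int)
    steel=(g-med>(45 if cam=='top' else 45))&(hsv[...,1]<60); wood=(hsv[...,1]>70)&(hsv[...,0]<25); dark=(g<med-20)
    top={'vblock':(275,246,.04),'angle':(275,307,.01),'bolt':(349,311,.02),'collar':(354,195,.03),'pin':(346,252,.04),'spare_block':(270,189,.034),'tray_long':(161,275,.01),'tray_short':(461,287,.01)}
    if cam=='top': P0={}
    for n,(u,v,z) in top.items():
        if cam=='top':
            xy=at(c,(u,v),z)[:2]; P0[n]=[*xy,{'angle':-.3,'vblock':.1,'tray_short':-.2}.get(n,0)]
        q=proj(c,[[P0[n][0],P0[n][1],z]])[0]
        m=(wood if 'tray' in n else steel|dark if n=='pin' else steel).astype(np.uint8)
        m=cv2.morphologyEx(m,cv2.MORPH_CLOSE,np.ones((3,3)))
        nb,L=cv2.connectedComponents(m)
        win=L[int(q[1])-8:int(q[1])+9,int(q[0])-8:int(q[0])+9]
        lab=np.bincount(win[win>0]).argmax();m=(L==lab).astype(np.uint8)
        cn,_=cv2.findContours(m,cv2.RETR_EXTERNAL,cv2.CHAIN_APPROX_NONE);m=cv2.drawContours(m*0,cn,-1,1,-1)
        p,e=fit(c,m,M[n],P0[n]); print(cam,n,p.round(4),round(e,3),m.sum())
        if cam=='top':P0[n]=list(p)
E
python3 m1.py
```

```text
top vblock [0.5816 0.0785 0.1508] 0.052 684
top angle [ 0.4559  0.0785 -0.2099] 0.04 631
top bolt [ 0.4454 -0.0747  0.0528] 0.073 371
top collar [ 0.6867 -0.0876 -0.2358] 0.097 426
top pin [ 0.5659 -0.0694 -0.1674] 0.112 314
top spare_block [ 0.7007  0.0883 -0.121 ] 0.136 438
top tray_long [0.5252 0.3184 0.0516] 0.016 5142
top tray_short [ 0.4947 -0.31   -0.2375] 0.019 3383
side vblock [0.5909 0.043  0.3398] 0.465 631
side angle [ 0.4569  0.0814 -2.8745] 0.505 517
side bolt [ 0.4457 -0.086   0.1337] 0.698 157
side collar [ 0.6992 -0.1196  0.36  ] 0.467 254
side pin [ 0.5635 -0.0694  0.2604] 0.575 302
side spare_block [ 0.7154  0.0634 -0.3136] 0.534 387
side tray_long [0.5235 0.3181 0.0532] 0.015 11942
side tray_short [ 0.4932 -0.3098 -0.2364] 0.032 1676
```

{"name": "apply_moves", "arguments": {"moves": [-1,33.7,-44.2,-14.5,0,0,34,-1,33.7,-44.2,-14.5,0,0,34,-1,33.7,-44.2,-14.5,0,0,34,-1,33.7,-44.2,-14.5,0,0,34,-1,33.7,-44.2,-14.5,0,0,34,-1,33.7,-44.2,-14.5,0,0,34,-1,33.7,-44.2,-14.5,0,0,34,-1,33.7,-44.2,-14.5,0,0,34,-1,33.7,-44.2,-14.5,0,0,34,-1,33.7,-44.2,-14.5,0,0,34,-1,33.7,-44.2,-14.5,0,0,34,-1,33.7,-44.2,-14.5,0,0,34,-1,33.7,-44.2,-14.5,0,0,34,-1,33.7,-44.2,-14.5,0,0,34,-1,33.7,-44.2,-14.5,0,0,34,-1,33.7,-44.2,-14.5,0,0,34,-1,33.7,-44.2,-14.5,0,0,34,-1,33.7,-44.2,-14.5,0,0,34,-1,33.7,-44.2,-14.5,0,0,34,-1,33.7,-44.2,-14.5,0,0,34]}}

```text
t: 3.42
eef_pos: [0.5812, 0.0798, 0.2602]
orientation: [-0.245, 3.132, 0.0]
contact_force: [-0.7, -0.4, -1.0]
opening: 0.0852
finger_force: 0.0
```

Run:
```python
from h import *
from scipy.spatial.transform import Rotation as Ro
s=env.observe();R=Ro.from_rotvec(s['orientation']).as_matrix();print(s['eef_pos'],s['qpos'],np.degrees(np.arctan2(R[1,1],R[0,1])),R[:,2])
snap('wrist','w1.png')
```

```text
[0.58118325 0.0797756  0.26024742] [-1.10984330e-02  3.85028825e-01  1.63454563e+00  1.61773446e-04
  1.12153668e+00 -1.73780627e+00] 98.9290487748416 [ 4.83112196e-04  1.40367452e-04 -9.99999873e-01]
```

View pics/w1.png

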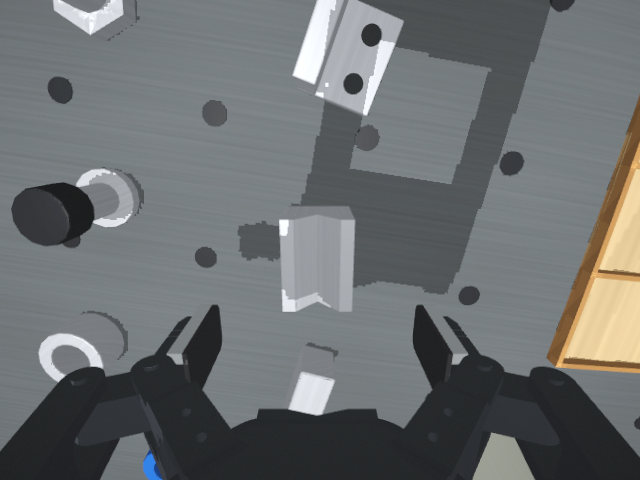

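Wrist view: V-block at (318,260) is centred and aligned between the fingers.

{"name": "apply_moves", "arguments": {"moves": [-1,0,0,-3,0,0,0,-1,0,0,-6,0,0,0,-1,0,0,-8,0,0,0,-1,0,0,-8,0,0,0,-1,0,0,-8,0,0,0,-1,0,0,-8,0,0,0,1,0,0,-8,0,0,0,1,0,0,-8,0,0,0,1,0,0,-8,0,0,0,1,0,0,-8,0,0,0,1,0,0,-8,0,0,0,1,0,0,-8,0,0,0,1,0,0,-8,0,0,0,1,0,0,-8,0,0,0,1,0,0,-8,0,0,0,1,0,0,-8,0,0,0]}}

```text
t: 4.8
eef_pos: [0.5827, 0.0784, 0.1813]
orientation: [-0.241, 3.13, 0.0]
contact_force: [-1.0, 1.7, 6.8]
opening: 0.0432
finger_force: 63.7
```

Run:
```python
import numpy as np
T={'L':(.5245,.3183,.052),'S':(.494,-.310,-.237)}
O={'vblock':(.5816,.0785,.151,'L',-.078),'pin':(.5655,-.0694,0,'L',0),'collar':(.6867,-.0876,0,'L',.078),'angle':(.456,.0785,-.21,'S',-.039),'bolt':(.4454,-.0747,0,'S',.039)}
for n,(x,y,a,t,d) in O.items():
    X,Y,A=T[t];g=(X+d*np.cos(A),Y+d*np.sin(A))
    print(n,np.round([x,y,*g,g[0]-x,g[1]-y,np.degrees(A-a)],4))
for a,xy in((-.21,(.456,.0785)),(-.237,(.4561,-.3008))): print(np.array(xy)+.017*np.array([np.sin(a),-np.cos(a)]))
```

```text
vblock [ 0.5816  0.0785  0.4466  0.3142 -0.135   0.2357 -5.6723]
pin [ 0.5655 -0.0694  0.5245  0.3183 -0.041   0.3877  2.9794]
collar [ 0.6867 -0.0876  0.6024  0.3224 -0.0843  0.41    2.9794]
angle [ 4.560e-01  7.850e-02  4.561e-01 -3.008e-01  1.000e-04 -3.793e-01
 -1.547e+00]
bolt [  0.4454  -0.0747   0.5319  -0.3192   0.0865  -0.2445 -13.5791]
[0.45245618 0.06187347]
[ 0.45210861 -0.31732479]
```

{"name": "apply_moves", "arguments": {"moves": [1,0,0,4,0,0,0,1,0,0,8,0,0,0,1,-2,3.5,8,0,0,-2,1,-4,7,8,0,0,-4,1,-6,10.5,8,0,0,-5.7,1,-8,14,8,0,0,-5.7,1,-10,17.5,8,0,0,-5.7,1,-12,21,8,0,0,-5.7,1,-13.5,23.6,8,0,0,-5.7,1,-13.5,23.6,8,0,0,-5.7,1,-13.5,23.6,8,0,0,-5.7,1,-13.5,23.6,8,0,0,-5.7,1,-13.5,23.6,5,0,0,-5.7,1,-13.5,23.6,2.5,0,0,-5.7,1,-13.5,23.6,1,0,0,-5.7,1,-13.5,23.6,0.6,0,0,-5.7,1,-13.5,23.6,0.5,0,0,-5.7,1,-13.5,23.6,0.5,0,0,-5.7,1,-13.5,23.6,0.5,0,0,-5.7]}}

```text
t: 6.38
eef_pos: [0.4476, 0.3129, 0.185]
orientation: [0.082, -3.14, 0.001]
contact_force: [-1.8, -2.0, -0.1]
opening: 0.0433
finger_force: 65.7
```

{"name": "apply_moves", "arguments": {"moves": [-1,0,0,0,0,0,0,-1,0,0,0,0,0,0,-1,0,0,0,0,0,0,-1,0,0,0,0,0,0,-1,0,0,2,0,0,0,-1,0,0,6,0,0,0,-1,0,0,10,0,0,0,-1,11.8,-38.3,10,0,0,0,-1,11.8,-38.3,10,0,0,0,-1,11.8,-38.3,10,0,0,0,-1,11.8,-38.3,10,0,0,0,-1,11.8,-38.3,10,0,0,0,-1,11.8,-38.3,10,0,0,0,-1,11.8,-38.3,10,0,0,0,-1,11.8,-38.3,10,0,0,0,-1,11.8,-38.3,10,0,0,0,-1,11.8,-38.3,10,0,0,0,-1,11.8,-38.3,10,0,0,0,-1,11.8,-38.3,10,0,0,0,-1,11.8,-38.3,10,0,0,0]}}

```text
t: 8.05
eef_pos: [0.5646, -0.0684, 0.2845]
orientation: [0.085, -3.14, -0.001]
contact_force: [-0.0, 0.5, 0.4]
opening: 0.0853
finger_force: 0.0
```

Run:
```python
from h import *
s=env.observe();print(s['eef_pos'],s['qpos'])
a=snap('wrist','w2.png')['frame'];b=snap('side','s2.png')['frame']
h=np.hstack([a,b]);cv2.imwrite('pics/c2.png',cv2.resize(h,(800,300),interpolation=cv2.INTER_AREA))
```

```text
[ 0.5646103  -0.06839027  0.28450564] [-2.72811064e-01  3.19683073e-01  1.66610306e+00  5.16087609e-04
  1.15643240e+00 -1.89771874e+00]
```

View pics/c2.png

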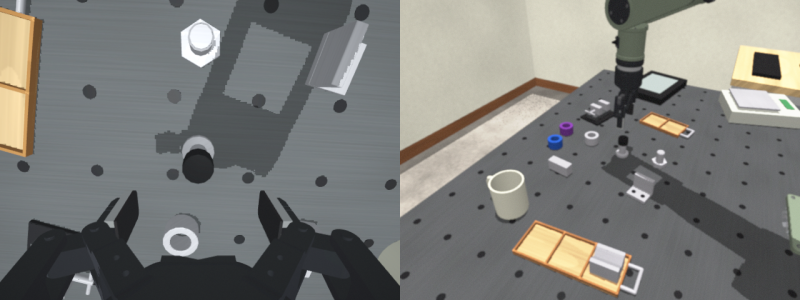

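V-block stands in its compartment; the pin is centred under the gripper.

{"name": "apply_moves", "arguments": {"moves": [-1,0,0,-3,0,0,0,-1,0,0,-6,0,0,0,-1,0,0,-8.7,0,0,0,-1,0,0,-8.7,0,0,0,-1,0,0,-8.7,0,0,0,1,0,0,-8.7,0,0,0,1,0,0,-8.7,0,0,0,1,0,0,-8.7,0,0,0,1,0,0,-8.7,0,0,0,1,0,0,-8.7,0,0,0,1,0,0,-8.7,0,0,0,1,0,0,-8.7,0,0,0,1,0,0,-8.7,0,0,0,1,0,0,-8.7,0,0,0,1,0,0,-8.7,0,0,0]}}

```text
t: 9.4
eef_pos: [0.5656, -0.0688, 0.1994]
orientation: [-0.085, 3.138, -0.001]
contact_force: [-0.9, 1.8, 6.2]
opening: 0.0304
finger_force: 58.9
```

{"name": "apply_moves", "arguments": {"moves": [1,0,0,4,0,0,0,1,0,0,8,0,0,0,1,-0.4,3.8,8,0,0,0,1,-0.8,7.6,8,0,0,0,1,-1.2,11.4,8,0,0,0,1,-1.6,15.2,8,0,0,0,1,-2,19,8,0,0,0,1,-2.4,22.8,8,0,0,0,1,-2.8,26.6,8,0,0,0,1,-3.2,30.4,8,0,0,0,1,-3.6,34.2,8,0,0,0,1,-4.1,37.5,8,0,0,0,1,-4.1,38.8,8,0,0,0,1,-4.1,38.8,7,0,0,0,1,-4.1,38.8,5,0,0,0,1,-4.1,38.8,3,0,0,0,1,-4.1,38.8,1.5,0,0,0,1,-4.1,38.8,0.8,0,0,0,1,-4.1,38.8,0.5,0,0,0,1,-4.1,38.8,0.5,0,0,0]}}

```text
t: 11.07
eef_pos: [0.5242, 0.3178, 0.2035]
orientation: [0.083, -3.139, 0.003]
contact_force: [-2.3, -1.2, 4.2]
opening: 0.0304
finger_force: 60.7
```

{"name": "apply_moves", "arguments": {"moves": [-1,0,0,0,0,0,0,-1,0,0,0,0,0,0,-1,0,0,0,0,0,0,-1,0,0,0,0,0,0,-1,0,0,2,0,0,0,-1,0,0,5,0,0,0,-1,0,0,9,0,0,0,-1,16.3,-40.7,9,0,0,0,-1,16.3,-40.7,9,0,0,0,-1,16.3,-40.7,9,0,0,0,-1,16.3,-40.7,9,0,0,0,-1,16.3,-40.7,9,0,0,0,-1,16.3,-40.7,9,0,0,0,-1,16.3,-40.7,9,0,0,0,-1,16.3,-40.7,9,0,0,0,-1,16.3,-40.7,9,0,0,0,-1,16.3,-40.7,9,0,0,0,-1,16.3,-40.7,9,0,0,0,-1,16.3,-40.7,9,0,0,0,-1,16.3,-40.7,9,0,0,0]}}

```text
t: 12.73
eef_pos: [0.6869, -0.0895, 0.2923]
orientation: [0.081, -3.14, -0.001]
contact_force: [-0.7, 0.4, 0.6]
opening: 0.0856
finger_force: 0.0
```

Run:
```python
from h import *
s=env.observe();print(s['eef_pos'],s['qpos'])
a=snap('wrist','w3.png')['frame'];b=snap('side','s3.png')['frame']
h=np.hstack([a,b]);cv2.imwrite('pics/c3.png',cv2.resize(h,(800,300),interpolation=cv2.INTER_AREA))
```

```text
[ 0.6869386  -0.08945187  0.29226606] [-2.54328371e-01  5.48349879e-01  1.31930199e+00  4.12032324e-04
  1.27434379e+00 -1.87651332e+00]
```

View pics/c3.png

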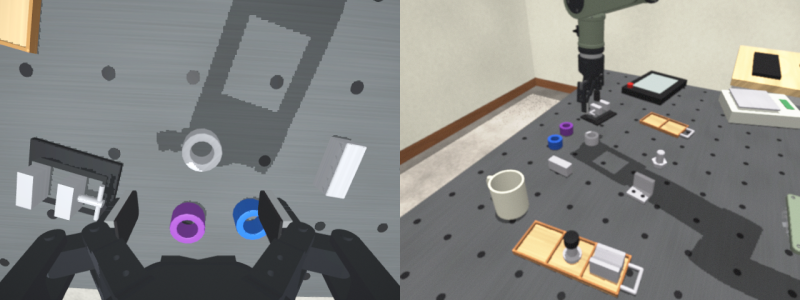

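Pin stands in the middle compartment; the grey collar (wrist 202,150) is centred, clear of the blue/purple rings.

{"name": "apply_moves", "arguments": {"moves": [-1,0,0,-3,0,0,0,-1,0,0,-6,0,0,0,-1,0,0,-9,0,0,0,-1,0,0,-11,0,0,0,-1,0,0,-11,0,0,0,-1,0,0,-11,0,0,0,1,0,0,-11,0,0,0,1,0,0,-11,0,0,0,1,0,0,-11,0,0,0,1,0,0,-11,0,0,0,1,0,0,-11,0,0,0,1,0,0,-11,0,0,0,1,0,0,-11,0,0,0,1,0,0,-11,0,0,0,1,0,0,-11,0,0,0]}}

```text
t: 14.08
eef_pos: [0.6882, -0.0878, 0.186]
orientation: [-0.085, 3.135, -0.001]
contact_force: [-0.2, 1.7, 6.6]
opening: 0.0459
finger_force: 62.0
```

{"name": "apply_moves", "arguments": {"moves": [1,0,0,4,0,0,0,1,0,0,8,0,0,0,1,-0.8,3.8,9,0,0,0,1,-1.6,7.6,9,0,0,0,1,-2.4,11.4,9,0,0,0,1,-3.2,15.2,9,0,0,0,1,-4,19,9,0,0,0,1,-4.8,22.8,9,0,0,0,1,-5.6,26.6,9,0,0,0,1,-6.4,30.4,9,0,0,0,1,-7.2,34.2,9,0,0,0,1,-8,38,9,0,0,0,1,-8.4,40.5,9,0,0,0,1,-8.4,41,8,0,0,0,1,-8.4,41,5,0,0,0,1,-8.4,41,3,0,0,0,1,-8.4,41,1.5,0,0,0,1,-8.4,41,0.8,0,0,0,1,-8.4,41,0.5,0,0,0,1,-8.4,41,0.5,0,0,0]}}

```text
t: 15.75
eef_pos: [0.6031, 0.3218, 0.19]
orientation: [0.084, -3.14, 0.001]
contact_force: [-3.1, -0.5, 4.3]
opening: 0.0456
finger_force: 63.6
```

{"name": "apply_moves", "arguments": {"moves": [-1,0,0,0,0,0,0,-1,0,0,0,0,0,0,-1,0,0,0,0,0,0,-1,0,0,0,0,0,0,-1,0,0,2,0,0,0,-1,0,0,5,0,0,0,-1,0,0,10,0,0,0,-1,-15.1,-26,10,0,0,-15.2,-1,-15.1,-26,10,0,0,-15.2,-1,-15.1,-26,10,0,0,-15.2,-1,-15.1,-26,10,0,0,-15.2,-1,-15.1,-26,10,0,0,-15.2,-1,-15.1,-26,10,0,0,-15.2,-1,-15.1,-26,10,0,0,-15.2,-1,-15.1,-26,10,0,0,-15.2,-1,-15.1,-26,10,0,0,-15.2,-1,-15.1,-26,10,0,0,-15.2,-1,-15.1,-26,10,0,0,-15.2,-1,-15.1,-26,10,0,0,-15.2]}}

```text
t: 17.33
eef_pos: [0.4527, 0.0632, 0.2879]
orientation: [0.329, 3.123, 0.001]
contact_force: [0.3, 0.8, 0.1]
opening: 0.085
finger_force: 0.0
```

Run:
```python
from h import *
s=env.observe();print(s['eef_pos'],s['qpos'])
a=snap('wrist','w4.png')['frame'];b=snap('side','s4.png')['frame']
h=np.hstack([a,b]);cv2.imwrite('pics/c4.png',cv2.resize(h,(800,300),interpolation=cv2.INTER_AREA))
```

```text
[0.45274265 0.06319612 0.28792927] [-5.11148511e-02  9.28859786e-02  1.93568104e+00  3.54945622e-04
  1.11199917e+00 -1.41236150e+00]
```

View pics/c4.png

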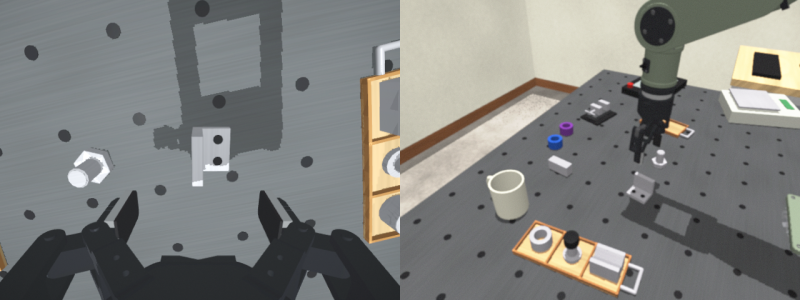

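Collar is placed; the plate of the stop angle (wrist 197,160) is centred and aligned between the fingers.

{"name": "apply_moves", "arguments": {"moves": [-1,0,0,-3,0,0,0,-1,0,0,-6,0,0,0,-1,0,0,-8,0,0,0,-1,0,0,-9.5,0,0,0,-1,0,0,-9.5,0,0,0,-1,0,0,-9.5,0,0,0,1,0,0,-9.5,0,0,0,1,0,0,-9.5,0,0,0,1,0,0,-9.5,0,0,0,1,0,0,-9.5,0,0,0,1,0,0,-9.5,0,0,0,1,0,0,-9.5,0,0,0,1,0,0,-9.5,0,0,0,1,0,0,-9.5,0,0,0,1,0,0,-9.5,0,0,0,1,0,0,-9.5,0,0,0]}}

```text
t: 18.77
eef_pos: [0.4522, 0.0623, 0.1933]
orientation: [0.331, 3.123, 0.0]
contact_force: [-1.0, 1.2, 6.2]
opening: 0.0114
finger_force: 59.1
```

{"name": "apply_moves", "arguments": {"moves": [1,0,0,4,0,0,0,1,0,0,8,0,0,0,1,0,-2,10,0,0,-1.5,1,0,-6,10,0,0,-1.5,1,0,-10,10,0,0,-1.5,1,0,-14,10,0,0,-1.5,1,0,-18,10,0,0,-1.5,1,0,-22,10,0,0,-1.5,1,0,-26,10,0,0,-1.5,1,0,-30,10,0,0,-1.5,1,0,-34,10,0,0,-1.5,1,0,-37,10,0,0,-1.5,1,0,-37.9,9,0,0,-1.5,1,0,-37.9,7,0,0,-1.5,1,0,-37.9,4,0,0,-1.5,1,0,-37.9,2,0,0,-1.5,1,0,-37.9,1,0,0,-1.5,1,0,-37.9,0.5,0,0,-1.5,1,0,-37.9,0.5,0,0,-1.5,1,0,-37.9,0.5,0,0,-1.5]}}

```text
t: 20.43
eef_pos: [0.452, -0.3164, 0.1978]
orientation: [0.371, 3.119, -0.0]
contact_force: [-0.6, 0.2, -2.7]
opening: 0.0113
finger_force: 59.5
```

{"name": "apply_moves", "arguments": {"moves": [-1,0,0,0,0,0,0,-1,0,0,0,0,0,0,-1,0,0,0,0,0,0,-1,0,0,0,0,0,0,-1,0,0,0,0,0,0,-1,0,0,2,0,0,0,-1,0,0,5,0,0,0,-1,0,0,9,0,0,0,-1,-0.7,24.2,9,0,0,0,-1,-0.7,24.2,9,0,0,0,-1,-0.7,24.2,9,0,0,0,-1,-0.7,24.2,9,0,0,0,-1,-0.7,24.2,9,0,0,0,-1,-0.7,24.2,9,0,0,0,-1,-0.7,24.2,9,0,0,0,-1,-0.7,24.2,9,0,0,0,-1,-0.7,24.2,9,0,0,0,-1,-0.7,24.2,9,0,0,0]}}

```text
t: 21.93
eef_pos: [0.4452, -0.0758, 0.288]
orientation: [0.374, 3.118, -0.001]
contact_force: [0.1, -0.3, -1.0]
opening: 0.0855
finger_force: 0.0
```

Run:
```python
from h import *
s=env.observe();print(s['eef_pos'],s['qpos'])
a=snap('wrist','w5.png')['frame'];b=snap('side','s5.png')['frame']
h=np.hstack([a,b]);cv2.imwrite('pics/c5.png',cv2.resize(h,(800,300),interpolation=cv2.INTER_AREA))
```

```text
[ 0.44518729 -0.07582337  0.28796632] [-3.60622844e-01  8.12082561e-02  1.94840419e+00 -4.59440501e-04
  1.11097862e+00 -1.69261487e+00]
```

View pics/c5.png

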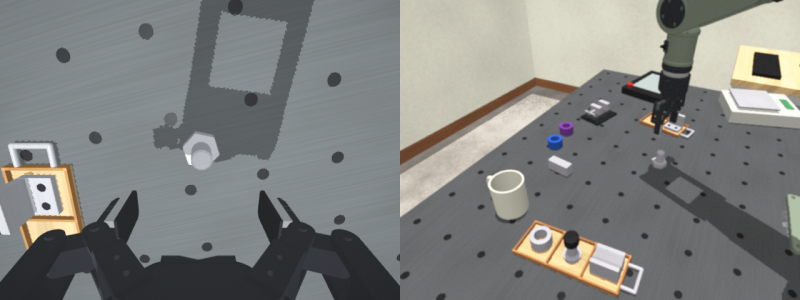

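The stop angle is in the near compartment; the bolt (wrist 200,152) is centred.

{"name": "apply_moves", "arguments": {"moves": [-1,0,0,-3,0,0,0,-1,0,0,-6,0,0,0,-1,0,0,-8,0,0,0,-1,0,0,-9.7,0,0,0,-1,0,0,-9.7,0,0,0,-1,0,0,-9.7,0,0,0,1,0,0,-9.7,0,0,0,1,0,0,-9.7,0,0,0,1,0,0,-9.7,0,0,0,1,0,0,-9.7,0,0,0,1,0,0,-9.7,0,0,0,1,0,0,-9.7,0,0,0,1,0,0,-9.7,0,0,0,1,0,0,-9.7,0,0,0,1,0,0,-9.7,0,0,0,1,0,0,-9.7,0,0,0]}}

```text
t: 23.37
eef_pos: [0.4454, -0.0747, 0.1917]
orientation: [0.371, 3.118, -0.0]
contact_force: [-0.8, 1.7, 5.8]
opening: 0.0224
finger_force: 58.9
```

{"name": "apply_moves", "arguments": {"moves": [1,0,0,4,0,0,0,1,0,0,8,0,0,0,1,1,-3,9,0,0,0,1,2,-6,9,0,0,0,1,3.2,-9,9,0,0,0,1,4.3,-12,9,0,0,0,1,5.4,-15,9,0,0,0,1,6.5,-18,9,0,0,0,1,7.6,-21,9,0,0,0,1,8.6,-24,9,0,0,0,1,8.6,-24.5,9,0,0,0,1,8.6,-24.5,8,0,0,0,1,8.6,-24.5,5,0,0,0,1,8.6,-24.5,3,0,0,0,1,8.6,-24.5,1.5,0,0,0,1,8.6,-24.5,0.8,0,0,0,1,8.6,-24.5,0.5,0,0,0,1,8.6,-24.5,0.5,0,0,0,1,8.6,-24.5,0.5,0,0,0]}}

```text
t: 24.95
eef_pos: [0.5306, -0.3184, 0.1958]
orientation: [-0.37, -3.119, -0.001]
contact_force: [-1.3, 1.1, 0.9]
opening: 0.0222
finger_force: 60.0
```

Release, rise, and withdraw towards the robot.

{"name": "apply_moves", "arguments": {"moves": [-1,0,0,0,0,0,0,-1,0,0,0,0,0,0,-1,0,0,0,0,0,0,-1,0,0,0,0,0,0,-1,0,0,0,0,0,0,-1,0,0,2,0,0,0,-1,0,0,5,0,0,0,-1,0,0,9,0,0,0,-1,0,0,13,0,0,0,-1,-10,25,15,0,0,0,-1,-10,25,15,0,0,0,-1,-10,25,15,0,0,0,-1,-10,25,15,0,0,0,-1,-10,25,15,0,0,0,-1,-10,25,15,0,0,0,-1,-10,25,15,0,0,0,-1,-10,25,15,0,0,0,-1,-10,25,15,0,0,0,-1,-10,25,15,0,0,0]}}

```text
t: 26.53
eef_pos: [0.4313, -0.0702, 0.3461]
orientation: [0.372, 3.118, -0.001]
contact_force: [-0.4, 0.0, 0.2]
opening: 0.0854
finger_force: 0.0
```

Run:
```python
from h import *
c=snap('top','top6.png');b=snap('side','s6.png')['frame']
f=c['frame']; 
# predicted footprint centres (compartment centres at floor) marked
T={'L':(.5245,.3183,.052,[-.078,0,.078]),'S':(.494,-.310,-.237,[-.039,.039])}
h={'L':[.044,.068,.034],'S':[.014,.052]}
g=cv2.resize(f,None,fx=4,fy=4,interpolation=cv2.INTER_CUBIC)
for k,(X,Y,A,ds) in T.items():
    for d,z in zip(ds,h[k]):
        q=proj(c,[[X+d*np.cos(A),Y+d*np.sin(A),z]])[0]*4+1.5
        cv2.drawMarker(g,tuple(int(v) for v in q),(0,0,255),0,12,1)
L=g[840:1340,520:760];S=g[940:1340,1700:2000]
S=cv2.copyMakeBorder(S,0,100,0,0,0); cv2.imwrite('pics/c6.png',np.hstack([L,S]))
cv2.imwrite('pics/c7.png',b[150:,150:])
```

```text
(no output)
```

View pics/c6.png

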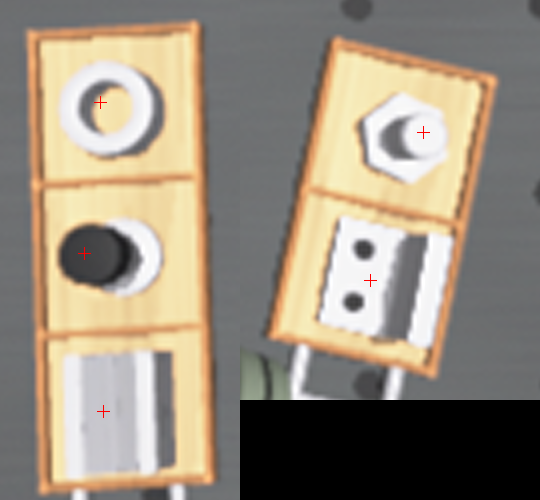

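View pics/c7.png

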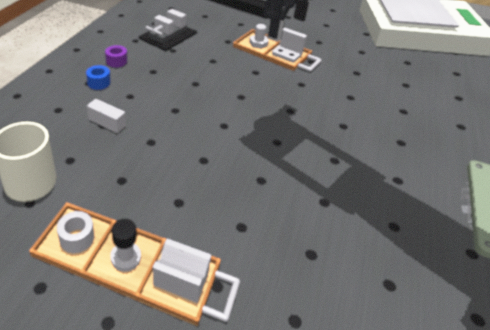

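All five things stand upright within about 5 mm of the compartment centres, and the plain block, vise and mug were not touched.

```bash
python3 -c "
from bench import env
print(env.sign_off())"
```

```text
the job is handed in; nothing more can be done
None
```

Both kits are made up and the job is handed in at about 27 s of the 123 s allowed; sign-off returned no verdict, but the last pictures show all five things upright within about 5 mm of their compartment centres, with the plain block, vise and mug where they were.

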